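# Seat a beech packing block in a drilling jig and lock it with the eccentric clamp

### The job

Put the beech packing block flat into the drilling jig, lengthwise along the fence, and slide it home against the fence and the end stop so that the hole will be drilled in the right place. Then turn the black wing knob anticlockwise until the eccentric's lobe bears on the block with a firm nip of about 15 N that stays on when you let go; beech is soft, so do not squeeze it with more than 40 N. Leave the other things on the table where they are.

Things in the scene. Friction and masses are not known exactly. Their poses are not given: they have to be found in the camera images.
- packing_block: Beech packing block with a bolt hole in its top, loose on the table to the right of the jig: 35 mm (x) by 60 mm (y) by 24 mm high (z), about 50 g. Origin at the centre of its underside. Can be gripped by its ends (60 mm) or across (35 mm). Half a turn about z makes no difference. In the jig its length (y) lies along the jig's y.
- jig: Drilling jig fixed to the table on the robot's left: aluminium base plate 124x150 mm, 12 mm thick, on which the block is to lie. Origin at table height near the plate's centre (plate x -60 to +64, y -75 to +75 mm). Its x points across the plate to the fence, roughly to the robot's left; its y along the fence to the end stop, roughly towards the robot; z up.
- pocket (a point): Point of the jig (jig x +12.5, y +15, z +12 mm; axes as the jig's): where the centre of the block's underside is when seated, if the fence stands midway. The pocket lies between cam (-x side), fence (+x side) and end stop (+y end) and is open at its -y end and above. At the start the block clears cam and fence by 3 to 6.5 mm in all.
- fence_mid (a point): Point of the jig (jig x +30, y 0, z +26 mm): middle of the fence's upper edge, if it stands midway. The fence is a steel bar along the jig's y, 100 mm long, 18 mm thick, 14 mm high above the plate; its face looks to -x. It is set by hand in slots, so its face really lies up to 1.4 mm either way in x from this point: to be found by touch.
- stop_face (a point): Point of the jig (jig x +10, y +45, z +22 mm): middle of the upper edge of the end stop's face, which looks to the jig's -y. The end stop is a fixed steel block, 26 mm wide (x), 14 mm thick (y), 10 mm high above the plate. The block's +y end goes against it.
- cam_knob: Eccentric clamp on a fixed vertical pivot (jig x -22.5, y +12 mm). Origin on the axis at the plate's top, z up, y along the wing knob. Steel cam: disc of 18 mm radius, centre at cam x +5.4, y +2.5 mm, 3 to 11 mm above the plate, red dot on the lobe. Open at the start: wing within 0.13 rad of the jig's y, cam x pointing to the jig's -x. Turned anticlockwise (from above) 0.65 to 1.45 rad it meets the block.
- knob_grip (a point): Point on the cam's axis 46 mm above the plate, the middle of the black wing knob (axes as the cam's): a bar 48 mm long (y), 12 mm wide (x), 33 to 58 mm above the plate; grip across the 12 mm. Dry friction of 0.12 N m resists turning and holds it where left. Once the lobe touches the block, each N of nip needs about 0.015 N m more; 0.1 rad past the touch gives about 30 N.
- multimeter: Bystander: yellow multimeter, 138x69x43 mm, loose on the table; to be left where it is. Origin at its underside.
- hex_key: Bystander: black hex key, 82 mm long, 5 mm thick, loose on the table; to be left where it is. Origin at its underside.
- weight_500: Bystander: brass knob weight, 42 mm across, 56 mm high, loose on the table; to be left where it is. Origin at its underside.
- weight_200: Bystander: brass knob weight, 32 mm across, 42 mm high, loose on the table; to be left where it is. Origin at its underside.
- solder_reel: Bystander: blue reel of solder, 52 mm across, 40 mm high, loose on the table; to be left where it is. Origin at its underside.
- screwdriver: Bystander: red screwdriver, 193 mm long, loose on the table; to be left where it is. Origin at its underside.
- marker: Bystander: white and blue marker, 129 mm long, loose on the table; to be left where it is. Origin at its underside.
- screw_tin: Bystander: shallow open tin of screws, 49 mm across, 21 mm high, loose on the table; to be left where it is. Origin at its underside.

How it is judged:
By the outcome, as a careful person would: the job done as asked, in the order asked, and still so for the second after the job is handed in, with the robot touching nothing.
It also fails if it takes over 64 s, if anything falls off the work surface, if the arm or the gripper's body presses on something with over 40 N, if the wrist force passes 120 N, or if a joint passes its speed limit or range.

### The arm

A 7-joint arm with a two-finger parallel gripper is mounted at the origin on a cart in front of the work surface, level with it; the furniture and walls round the work are solid. World frame = base frame: x ahead of the robot, y to its left, z up, the work surface at z = 0. Lengths are in m, angles in rad, forces in N, time in s.
With the tool pointing down it reaches from about 0.425 to 0.875 m from the base axis. Payload 8.4 kg.
Tool frame: the origin (TCP) lies at the very end of the fingers, on their centre line; the grasp point (between the pads) lies 19 mm behind it (r.tcp_to_grasp is the distance from the TCP to the grasp point, in m); z points along the fingers, y is the line along which they close (so a half turn about z gives the same grasp; the last joint's range is limited). The gripper opens to 87 mm and grips with 3 to 60 N. Pads are 19 mm wide; open, the fingers measure 117 mm over their backs; the gripper's body (75 mm by 190 mm) begins 51 mm behind the grasp point.
Start: joints at [-1.432, 0.333, 0.04, 1.465, -0.013, 1.343, -0.059], TCP at [0.153, 0.632, 0.223] pointing down, gripper open.
Joint ranges: [-2.58, 2.58], [-0.38, 2.09], [-1.3, 1.39], [0.25, 2.4], [-1.5, 4.64], [0.08, 2.09], [-2.65, 2.65]. Speed limits (rad/s): [2.22, 2.22, 2.79, 2.79, 3.14, 3.14, 3.14].

### API

Orientations are given as a unit quaternion [w, x, y, z].
In Python, from plant import r gives the robot as it stands.
- The arm moves only by the tool move_arm, never from a script. Its arguments are lists of equal length, an entry for each row: "fingers": the closure, from -1 (fully open) to 1 (shut); "slide": the shift along the world's x, y, z in units of 500 mm (1.0 is 500 mm), a list of three; "angular": the turn, a rotation vector about the world's x, y, z in units of pi rad (1.0 is pi rad), a list of three. In form: {"fingers": [fingers, ...], "slide": [[x, y, z], ...], "angular": [[ax, ay, az], ...]}. A call has 1 to 12 rows; each row is the pose to reach, as a shift and turn from the pose commanded when the call began, turning the shorter way round; what a row does not reach only later rows make up. A row lasts 1/10 s, in which the tool goes at most 50 mm and 8.59 degrees, less where a joint would pass 70% of its speed; a pose out of reach is approached as far as the arm can. A call with a number of a shift or a turn outside -1 to 1 is refused whole. A call with a gripper value outside its range is refused whole. The fingers move at their own pace and stop on an object; "grip_force" is the grip in N (left out, the last holds). Time passes only in rows, so rows that repeat a pose let the fingers close. It gives the time, the measured TCP pose, the force, the opening and the grip force at its end, in the units of the state.
- r.state(): the state, without advancing time (a new reading comes with each control period).
- r.read_camera(name): name is "scene" or "top" or "wrist"; returns the picture (384x512x3 uint8, red, green, blue); there is no depth.
- r.get_calibration(name): a dict with "vfov" (degrees; the focal length in pixels is half the picture's height over the tangent of half this angle, whatever the lens; pixels are square), "cx", "cy" (the principal point, pixels), "D" ([k1, k2, p1, p2, k3] as OpenCV has them; the pictures are not rectified), "eye" and "attitude" of the camera in the world; the wrist camera has in their place "hand_eye" (4x4, takes a point from camera to tool coordinates, whose origin is the TCP and whose axes are the flange's). Camera axes: x right, y up, looking along -z (the intrinsics and any distortion apply to the point x, -y, -z); pixel columns grow to the right and rows downward; lengths in m; the calibration is good to about 2 mm. A picture is of the moment at which its call begins: read the wrist's pose just before it. get_calibration takes no time and is no camera call.
- r.hand_in(): hands the job in; it is judged then, once.
The state is a dict: "clock": time; "q": joint angles; "dq": joint speeds; "joint_efforts": joint torques, N m; "position": TCP position; "tool_rot": TCP orientation; "contact_force": force on the tool from outside, world axes, zero at the start; "wrist_torque": the same for the moment, N m; "grip_width": opening from 0.0 (shut) to 1.0 (fully open); "gripper_force": force on a finger pad.
Only numpy, scipy, OpenCV 4.12 (cv2) and the standard library are available. Lean on these libraries where they do the work, as an engineer would, in place of code of your own. Each camera call takes 0.05 s, during which the arm holds its last target. There are 200 camera calls.

## Working session

There is one attempt and no reset: what is moved stays moved. The work goes in short steps, Python scripts to look and compute and a tool call to move; the robot and the scene stay as the last step left them, time stands still between calls to the robot, and variables do not carry over. Pictures are saved under pics/ and viewed, at most 10 in all, crops included, and the job is handed in when it is done.

Besides the shell and the picture viewer there is one more tool, called by a JSON object that holds its "name" and its "arguments". move_arm: Moves the arm, as the interface text tells. Its arguments: {"type":"object","properties":{"fingers":{"type":"array","items":{"type":"number"}},"slide":{"type":"array","items":{"type":"array","items":{"type":"number","minimum":-1,"maximum":1}}},"angular":{"type":"array","items":{"type":"array","items":{"type":"number","minimum":-1,"maximum":1}}},"grip_force":{"type":"number"}},"required":["fingers","slide","angular"]}

```bash
mkdir -p pics; cat > h.py <<'E'
import numpy as np,cv2
from plant import r
from scipy.spatial.transform import Rotation as R
def quat(q): return R.from_quat([q[1],q[2],q[3],q[0]])
def cam(name,st=None):
    c=r.get_calibration(name); f=192/np.tan(np.radians(c['vfov'])/2)
    K=np.array([[f,0,c['cx']],[0,f,c['cy']],[0,0,1]]); D=np.array(c['D'],float)
    if name=='wrist':
        st=st or r.state(); T=np.eye(4); T[:3,:3]=quat(st['tool_rot']).as_matrix(); T[:3,3]=st['position']
        T=T@np.array(c['hand_eye']); Rm,e=T[:3,:3],T[:3,3]
    else:
        a=np.array(c['attitude']); Rm=quat(a).as_matrix() if a.size==4 else a; e=np.array(c['eye'])
    return K,D,Rm,e
def ray(C,uv,z):
    K,D,Rm,e=C; p=cv2.undistortPoints(np.array(uv,float).reshape(-1,1,2),K,D).reshape(-1,2)
    d=np.c_[p[:,0],-p[:,1],-np.ones(len(p))]@Rm.T
    return e+d*((z-e[2])/d[:,2])[:,None]
def proj(C,P):
    K,D,Rm,e=C; p=(np.atleast_2d(P)-e)@Rm; p=p*[1,-1,-1]
    return cv2.projectPoints(p,np.zeros(3),np.zeros(3),K,D)[0].reshape(-1,2)
def save(im,n,s=1): cv2.imwrite('pics/'+n,cv2.resize(im[...,::-1],None,fx=s,fy=s,interpolation=cv2.INTER_CUBIC))
E
python3 - <<'E'
from h import *
s=r.state();print(s)
for n in['top','scene']: print(r.get_calibration(n)); save(r.read_camera(n),n+'0.png',1.5)
print(r.get_calibration('wrist'))
E
```

```text
{'clock': 0.0, 'q': array([-1.43216711,  0.33391158,  0.03988284,  1.46629092, -0.01339534,
        1.3433095 , -0.05853894]), 'dq': array([-0.00013182,  0.00191174, -0.00135247,  0.00041713,  0.00142107,
        0.00082247, -0.00076908]), 'joint_efforts': array([ 7.32385979e-04, -6.56363511e+01,  1.33537497e+00, -4.03806746e+01,
       -5.98197919e-02,  4.47864854e-02,  1.89773355e-04]), 'position': array([0.15305875, 0.63122485, 0.22164936]), 'tool_rot': array([-3.84446476e-05,  1.18666236e-01,  9.92933855e-01, -8.25773104e-04]), 'contact_force': array([-0.2703186 ,  0.50035808, -0.17266117]), 'wrist_torque': array([ 0.01886925, -0.006289  , -0.01859886]), 'gripper_force': 0.0, 'grip_width': 0.9952297729729424}
{'vfov': 44.43068308656494, 'cx': 255.44947283371002, 'cy': 189.26933345165543, 'D': array([0.04542092, 0.        , 0.        , 0.        , 0.        ]), 'eye': array([0.39046268, 0.05725684, 1.47070833]), 'attitude': array([ 0.71096967,  0.02835452, -0.03338879, -0.70185706])}
{'vfov': 44.64852833979802, 'cx': 261.3381154825408, 'cy': 192.0904595719886, 'D': array([-0.14502088,  0.        ,  0.        ,  0.        ,  0.        ]), 'eye': array([-0.46832263, -0.63326832,  0.73392601]), 'attitude': array([ 0.76103008,  0.44995556, -0.23327906, -0.40491244])}
{'vfov': 64.73449659085581, 'cx': 253.74545272658557, 'cy': 189.65300537479237, 'D': array([-0.07861441,  0.        ,  0.        ,  0.        ,  0.        ]), 'hand_eye': array([[-3.41310462e-04,  9.53491584e-01,  3.01419447e-01,
         8.35666543e-02],
       [ 9.99999942e-01,  3.18977180e-04,  1.23311171e-04,
        -6.14981849e-04],
       [ 2.14302381e-05,  3.01419471e-01, -9.53491637e-01,
        -1.61500903e-01],
       [ 0.00000000e+00,  0.00000000e+00,  0.00000000e+00,
         1.00000000e+00]])}
```

View pics/top0.png

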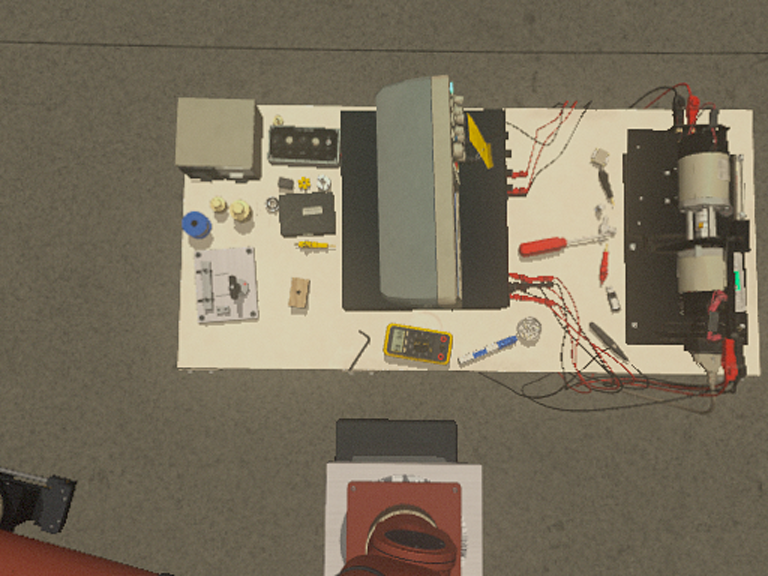

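The top view shows the jig at about (228,286) and the block at (299,293), in 1.5x pixels. The hex key, meter, weights and black boxes lie around them, and the arm is off to the left.

```bash
python3 - <<'E'
from h import *
C=cam('top')
uv=np.array([[194,249],[256,249],[259,321],[198,324]])/1.5
P=ray(C,uv,.012);print('plate',P,P.mean(0))
print('block',ray(C,np.array([[299,293]])/1.5,.024))
print('others',ray(C,np.array([[307,215],[317,245],[217,203],[240,209],[196,224],[358,335],[342,200]])/1.5,.02))
s=r.state();print(quat(s['tool_rot']).as_matrix())
im=cv2.imread('pics/top0.png');im=cv2.resize(im[200:400,170:420],None,fx=3.2,fy=3,interpolation=cv2.INTER_CUBIC)
E
```

```text
plate [[0.58574407 0.44095196 0.012     ]
 [0.58761611 0.31300519 0.012     ]
 [0.43813518 0.30262008 0.012     ]
 [0.43050567 0.42721858 0.012     ]] [0.51050026 0.37094895 0.012     ]
block [[0.49617516 0.22038344 0.024     ]]
others [[0.65927022 0.20789621 0.02      ]
 [0.59668226 0.18587516 0.02      ]
 [0.68156737 0.39475616 0.02      ]
 [0.66973382 0.34692942 0.02      ]
 [0.63684774 0.43652956 0.02      ]
 [0.4116947  0.09802475 0.02      ]
 [0.691961   0.13573579 0.02      ]]
[[-9.71851519e-01  2.35594016e-01 -2.90631188e-04]
 [ 2.35594189e-01  9.71850480e-01 -1.42199987e-03]
 [-5.25646005e-05 -1.45044375e-03 -9.99998947e-01]]
```

{"name": "move_arm", "arguments": {"fingers": [-1, -1, -1, -1, -1, -1, -1, -1, -1, -1, -1, -1], "slide": [[0.694, -0.6, 0.06], [0.694, -0.6, 0.06], [0.694, -0.6, 0.06], [0.694, -0.6, 0.06], [0.694, -0.6, 0.06], [0.694, -0.6, 0.06], [0.694, -0.6, 0.06], [0.694, -0.6, 0.06], [0.694, -0.6, 0.06], [0.694, -0.6, 0.06], [0.694, -0.6, 0.06], [0.694, -0.6, 0.06]], "angular": [[0, 0, -0.42], [0, 0, -0.42], [0, 0, -0.42], [0, 0, -0.42], [0, 0, -0.42], [0, 0, -0.42], [0, 0, -0.42], [0, 0, -0.42], [0, 0, -0.42], [0, 0, -0.42], [0, 0, -0.42], [0, 0, -0.42]]}}

```text
clock: 1.3
position: [0.499, 0.3328, 0.252]
tool_rot: [-0.0, 0.702, 0.713, -0.0]
contact_force: [-0.5, 0.3, -0.4]
grip_width: 0.998
gripper_force: 0.0
```

```bash
python3 - <<'E'
from h import *
s=r.state();print(s['clock'],s['position'],s['q'],R.from_quat(np.roll(s['tool_rot'],-1)).as_euler('zyx',degrees=True),s['dq'].max())
im=r.read_camera('wrist');np.save('w1.npy',im);save(im,'w1.png',1.5)
E
```

```text
1.3 [0.49898559 0.33281883 0.25204628] [-1.03325735  0.22557934  0.4445407   1.56785891 -0.09903328  1.37137434
 -0.56315031] [-9.08980443e+01 -6.94333018e-02 -1.79996926e+02] 0.0027357581196807246
```

View pics/w1.png

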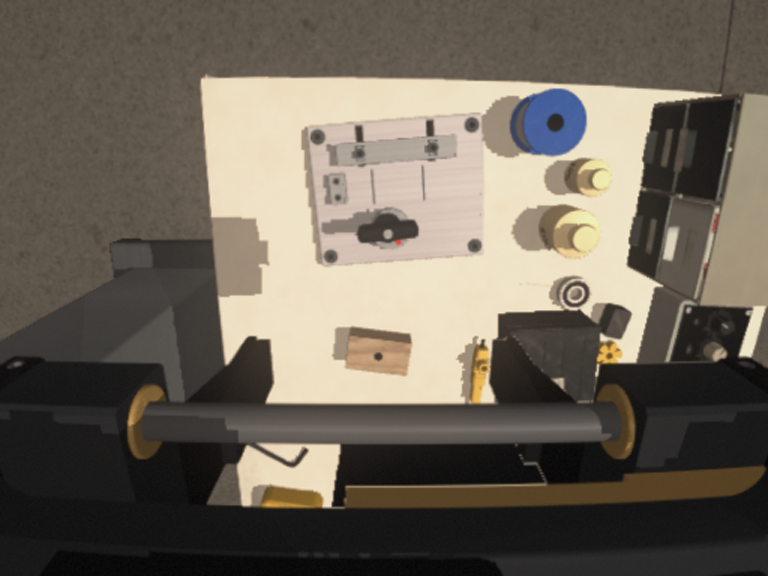

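The wrist view shows the jig plate at corners (305,127), (482,114), (482,253) and (319,265), the knob at (388,231) and the block at (378,352). I'll zoom in to measure.

```bash
python3 - <<'E'
from h import *
im=np.load('w1.npy');save(im[70:260,195:335],'w1c.png',4.2); im[70:180,195:335]
a=im[70:182,195:335];save(a,'w1j.png',5.3)
E
```

```text
(no output)
```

View pics/w1j.png

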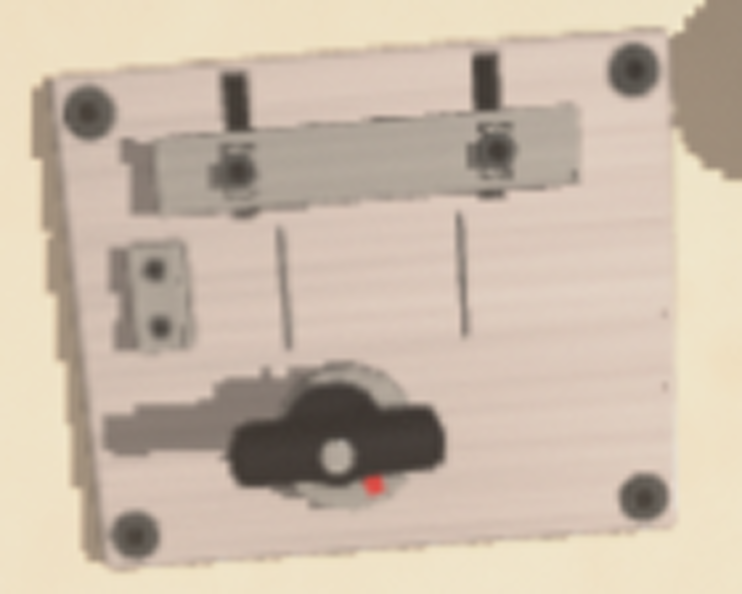

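The plate corners, the fence's lower edge from (163,213) to (579,183), the stop at x≈187 and the knob cap at (339,456) are all clear in the crop. Next is the block.

```bash
python3 - <<'E'
from h import *
im=np.load('w1.npy');save(im[205:260,215:290],'w1b.png',8)
from scipy.optimize import least_squares
C=cam('wrist')
px=np.array([[52,75],[664,30],[676,525],[108,568],[163,213],[579,183],[339,456],[187,240],[193,348]],float)
uv=(px+.5)/5.3-.5+[195,70]
J=np.array([[64,75,12],[64,-75,12],[-60,-75,12],[-60,75,12],[30,50,26],[30,-50,26],[-22.5,12,72],[23,45,22],[-3,45,22]])/1000
def pts(p): return np.c_[J[:,:2]@R.from_euler('z',p[2]).as_matrix()[:2,:2].T+p[:2],J[:,2]]
f=lambda p:(proj(C,pts(p))-uv)[:4].ravel()
o=least_squares(f,[.51,.37,1.6]);print('jig',o.x,np.degrees(o.x[2]))
print((proj(C,pts(o.x))-uv).round(2))
Rz=R.from_euler('z',o.x[2]).as_matrix()[:2,:2]
for z in(.026,.07,.022): print(z,((ray(C,uv[4:],z)[:,:2]-o.x[:2])@Rz*1000).round(1).tolist())
E
```

```text
jig [0.51256944 0.3723618  1.66404075] 95.34251172477424
[[-1.46 -0.27]
 [ 1.62 -1.08]
 [ 0.9   0.96]
 [-1.07  0.9 ]
 [-1.13 -0.14]
 [ 0.62 -0.66]
 [-0.36  0.2 ]
 [-0.86 -0.06]
 [-0.01  0.1 ]]
0.026 [[29.7, 48.6], [29.3, -49.2], [-31.4, 11.6], [23.1, 43.6], [-2.4, 44.6]]
0.07 [[31.5, 44.4], [31.0, -42.3], [-22.7, 11.6], [25.5, 40.0], [3.0, 40.9]]
0.022 [[29.6, 49.0], [29.1, -49.8], [-32.1, 11.6], [22.8, 43.9], [-2.9, 45.0]]
```

View pics/w1b.png

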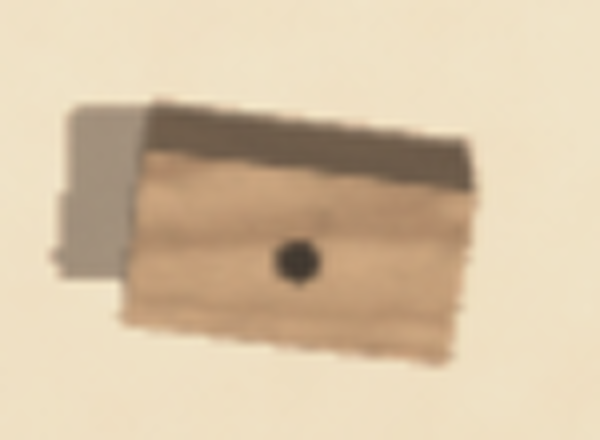

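The block's top corners in the 8x crop are (146,150), (474,190), (449,364) and (122,323).

```bash
python3 - <<'E'
from h import *
C=cam('wrist')
px=np.array([[146,150],[474,190],[449,364],[122,323]],float)
P=ray(C,(px+.5)/8-.5+[215,205],.024)[:,:2];c=P.mean(0)
print(P,c,np.linalg.norm(np.diff(P,axis=0),axis=1))
L=(P[1]+P[2]-P[0]-P[3]);W=(P[0]+P[1]-P[2]-P[3]);print('len yaw',np.degrees(np.arctan2(*L[::-1])),'W yaw',np.degrees(np.arctan2(*W[::-1])))
s=r.state();p=s['position'];m=quat(s['tool_rot']).as_matrix();print('tool y yaw',np.degrees(np.arctan2(m[1,1],m[0,1])),'d500',(np.r_[c,.006]-p)/.5)
E
```

```text
[[0.47002687 0.24316492]
 [0.52769015 0.23647931]
 [0.52448596 0.20198278]
 [0.46552038 0.2092407 ]] [0.49693084 0.22271693] [0.05804956 0.03464502 0.05941058]
len yaw -6.817620834989084 W yaw 83.57017892429648
tool y yaw 0.9670714710575227 d500 [-0.00324685 -0.2213526  -0.49211779]
```

{"name": "move_arm", "arguments": {"fingers": [-1, -1, -1, -1, -1, -1, -1, -1, -1, -1, -1, -1], "slide": [[-0.003, -0.22, -0.3], [-0.003, -0.22, -0.3], [-0.003, -0.22, -0.3], [-0.003, -0.22, -0.3], [-0.003, -0.22, -0.3], [-0.003, -0.22, -0.3], [-0.003, -0.22, -0.38], [-0.003, -0.22, -0.43], [-0.003, -0.22, -0.46], [-0.003, -0.22, -0.478], [-0.003, -0.22, -0.478], [-0.003, -0.22, -0.478]], "angular": [[0, 0, -0.042], [0, 0, -0.042], [0, 0, -0.042], [0, 0, -0.042], [0, 0, -0.042], [0, 0, -0.042], [0, 0, -0.042], [0, 0, -0.042], [0, 0, -0.042], [0, 0, -0.042], [0, 0, -0.042], [0, 0, -0.042]]}}

```text
clock: 2.55
position: [0.4993, 0.2224, 0.0146]
tool_rot: [0.0, 0.748, 0.664, 0.001]
contact_force: [-0.2, 0.4, 0.2]
grip_width: 0.999
gripper_force: 0.0
```

```bash
python3 - <<'E'
from h import *
s=r.state();print(s['clock'],s['position'],R.from_quat(np.roll(s['tool_rot'],-1)).as_euler('zyx',degrees=True),s['contact_force'])
im=r.read_camera('wrist');save(im,'w2.png',1.5)
E
```

```text
2.55 [0.49933579 0.22239843 0.01459807] [-8.32389295e+01  6.69637943e-02 -1.79950014e+02] [-0.15865337  0.37059478  0.17617622]
```

View pics/w2.png

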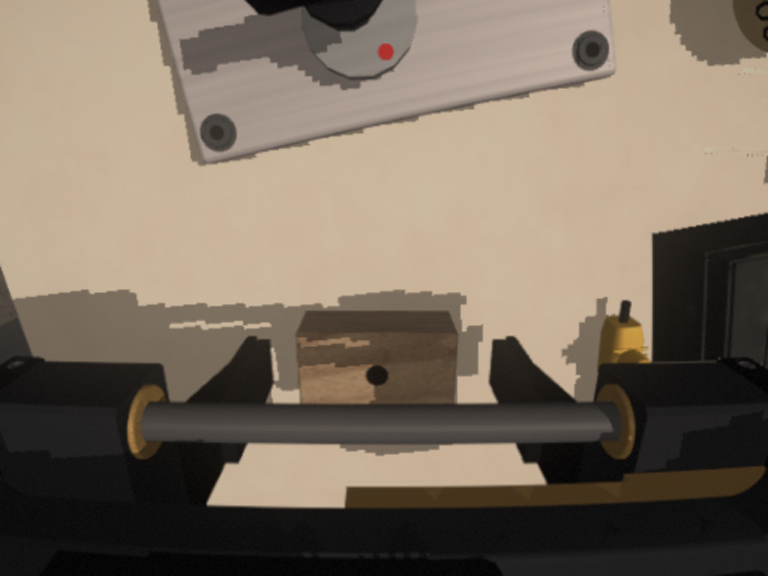

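The block sits squarely between the open fingers, with its hole at (377,375) against a finger midpoint near 381. Closing the grip now.

{"name": "move_arm", "arguments": {"fingers": [-1, 1, 1, 1, 1, 1, 1, 1, 1], "slide": [[0, 0, -0.003], [0, 0, -0.003], [0, 0, -0.003], [0, 0, -0.003], [0, 0, -0.003], [0, 0, -0.003], [0, 0, -0.003], [0, 0, -0.003], [0, 0, -0.003]], "angular": [[0, 0, 0], [0, 0, 0], [0, 0, 0], [0, 0, 0], [0, 0, 0], [0, 0, 0], [0, 0, 0], [0, 0, 0], [0, 0, 0]], "grip_force": 12}}

```text
clock: 3.5
position: [0.4986, 0.2217, 0.0121]
tool_rot: [-0.0, 0.748, 0.664, -0.0]
contact_force: [-0.3, -0.5, 1.5]
grip_width: 0.689
gripper_force: 12.0
```

```bash
python3 - <<'E'
from h import *
s=r.state();p=s['position'];m=quat(s['tool_rot']).as_matrix()
ty=np.degrees(np.arctan2(m[1,1],m[0,1]));print(s['clock'],p,s['grip_width'],s['gripper_force'],'tool y',ty)
jx,jy,ja=.51257,.37236,1.66404
J=lambda x,y:np.array([jx,jy])+R.from_euler('z',ja).as_matrix()[:2,:2]@[x/1000,y/1000]
for n,x,y in(('pocket',12.5,15),('entry',11.5,8),('jigx',1000,0),('jigy',0,1000)):
    t=J(x,y); print(n,t,(t-p[:2])/.5)
print('turn',(np.degrees(ja)-90-ty)/180)
E
```

```text
3.5 [0.49861825 0.22167618 0.01208235] 0.6888174344275555 12.000179886817932 tool y -6.785609908450774
pocket [0.4964713  0.38340907] [-0.00429388  0.32346577]
entry [0.503534   0.38306517] [0.00983152 0.32277798]
jigx [0.41946138 1.36801596] [-0.15831372  2.29267955]
jigy [-0.48308596  0.27925138] [-1.96340841  0.1151504 ]
turn 0.06737821583000153
```

{"name": "move_arm", "arguments": {"fingers": [1, 1, 1, 1, 1, 1, 1, 1, 1, 1], "slide": [[0, 0, 0.1], [0, 0, 0.19], [0, 0.05, 0.19], [0.016, 0.12, 0.19], [0.016, 0.2, 0.19], [0.016, 0.27, 0.19], [0.016, 0.32, 0.19], [0.016, 0.32, 0.15], [0.016, 0.32, 0.15], [0.016, 0.32, 0.15]], "angular": [[0, 0, 0], [0, 0, 0], [0, 0, 0.03], [0, 0, 0.067], [0, 0, 0.067], [0, 0, 0.067], [0, 0, 0.067], [0, 0, 0.067], [0, 0, 0.067], [0, 0, 0.067]]}}

```text
clock: 4.5
position: [0.5065, 0.3806, 0.0867]
tool_rot: [0.0, 0.674, 0.739, -0.001]
contact_force: [0.6, -0.8, -0.8]
grip_width: 0.688
gripper_force: 12.0
```

```bash
cat >> h.py <<'E'
def jig(s=None):
    s=s or r.state();p=s['position'];m=quat(s['tool_rot']).as_matrix();M=R.from_euler('z',1.66404).as_matrix()
    q=M.T@(p-[.51257,.37236,0])*1000
    print('t',s['clock'],'jig mm',q.round(2),'tooly yaw',round(np.degrees(np.arctan2(m[1,1],m[0,1])),2),'F jig',(M.T@s['contact_force']).round(1),'grip',s['grip_width'],s['gripper_force'],'tau',s['wrist_torque'].round(3))
E
python3 - <<'E'
from h import *
jig();im=r.read_camera('wrist');save(im[:300,:],'w3.png',1.5)
E
```

```text
t 4.5 jig mm [ 8.8   5.22 86.73] tooly yaw 5.22 F jig [-0.9 -0.5 -0.8] grip 0.6882982357515618 11.999770402908325 tau [-0.179 -0.042 -0.029]
```

View pics/w3.png

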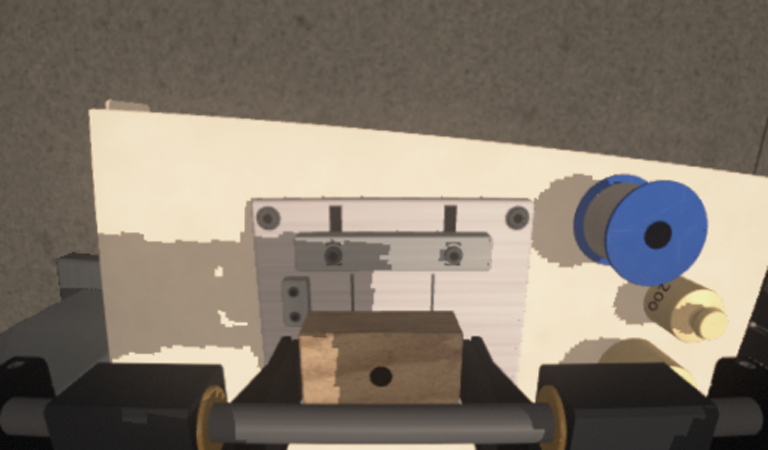

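The block is over the pocket and parallel to the fence. The fence edge is at row 270, the block's far top edge at row 335 and the stop's right edge at column 310.

```bash
python3 - <<'E'
from h import *
C=cam('wrist');s=r.state();M=R.from_euler('z',1.66404).as_matrix();zb=s['position'][2]-.0121
def g(n,px,z): print(n,((ray(C,(np.array(px)+.5)/1.5-.5,z)-[.51257,.37236,0])@M*1000).round(1).tolist())
g('plate far corners (64,+-75)',[[247,199],[533,199]],.012)
g('fence edge',[[297,271],[491,270]],.026)
g('stop edge',[[309,279],[308,326]],.022)
g('block top far',[[300,335],[461,334]],zb+.024)
g('block bottom-far edge',[[302,312],[460,311]],zb)
jig(s)
E
```

```text
plate far corners (64,+-75) [[63.7, 74.8, 12.0], [63.4, -74.3, 12.0]]
fence edge [[28.6, 48.0, 26.0], [28.9, -51.2, 26.0]]
stop edge [[23.1, 42.8, 22.0], [-3.4, 44.7, 22.0]]
block top far [[25.5, 34.2, 99.3], [25.7, -23.5, 99.3]]
block bottom-far edge [[25.1, 37.5, 75.3], [25.4, -27.2, 75.3]]
t 4.55 jig mm [ 8.86  4.72 87.44] tooly yaw 5.2 F jig [-1.1  0.  -0.6] grip 0.6918942989108667 11.999784708023071 tau [-0.112  0.042  0.007]
```

{"name": "move_arm", "arguments": {"fingers": [1, 1, 1, 1, 1, 1, 1, 1], "slide": [[0, 0.003, 0], [0, 0.003, -0.04], [0, 0.003, -0.07], [0, 0.003, -0.09], [0, 0.003, -0.105], [0, 0.003, -0.115], [0, 0.003, -0.12], [0, 0.003, -0.12]], "angular": [[0, 0, 0], [0, 0, 0], [0, 0, 0], [0, 0, 0], [0, 0, 0], [0, 0, 0], [0, 0, 0], [0, 0, 0]]}}

```text
clock: 5.35
position: [0.5067, 0.3832, 0.027]
tool_rot: [-0.0, 0.674, 0.739, -0.0]
contact_force: [-0.4, -1.3, 0.0]
grip_width: 0.689
gripper_force: 12.0
```

```bash
python3 - <<'E'
from h import *
jig()
E
```

```text
t 5.35 jig mm [11.31  4.87 26.99] tooly yaw 5.27 F jig [-1.3  0.5  0. ] grip 0.6890295591573855 11.999947428703308 tau [-0.084  0.05   0.05 ]
```

{"name": "move_arm", "arguments": {"fingers": [1, 1, 1, 1], "slide": [[0, 0, -0.002], [0, 0, -0.004], [0, 0, -0.006], [0, 0, -0.006]], "angular": [[0, 0, 0], [0, 0, 0], [0, 0, 0], [0, 0, 0]]}}

```text
clock: 5.75
position: [0.5067, 0.3832, 0.0241]
tool_rot: [0.0, 0.674, 0.739, 0.0]
contact_force: [-0.7, 0.2, -0.5]
grip_width: 0.686
gripper_force: 12.0
```

```bash
python3 - <<'E'
from h import *
jig()
E
```

```text
t 5.75 jig mm [11.39  4.82 24.14] tooly yaw 5.27 F jig [ 0.2  0.6 -0.5] grip 0.6860198813461563 11.999993920326233 tau [-0.195 -0.019 -0.016]
```

{"name": "move_arm", "arguments": {"fingers": [1, 1, 1, 1], "slide": [[0, 0, -0.001], [0, 0, -0.002], [0, 0, -0.002], [0, 0, -0.002]], "angular": [[0, 0, 0], [0, 0, 0], [0, 0, 0], [0, 0, 0]]}}

```text
clock: 6.15
position: [0.5068, 0.3832, 0.0241]
tool_rot: [-0.0, 0.674, 0.739, 0.0]
contact_force: [-2.8, -2.4, 9.4]
grip_width: 0.689
gripper_force: 12.0
```

```bash
python3 - <<'E'
from h import *
jig()
E
```

```text
t 6.15 jig mm [11.33  4.76 24.09] tooly yaw 5.26 F jig [-2.1  3.   9.4] grip 0.6891387786153613 12.001137882471085 tau [-0.746  0.793  0.009]
```

{"name": "move_arm", "arguments": {"fingers": [1, 1, 1, 1, 1, 1, 1], "slide": [[0, 0, 0.001], [-0.005, -0.0005, 0.001], [-0.01, -0.001, 0.001], [-0.014, -0.0013, 0.001], [-0.017, -0.0016, 0.001], [-0.019, -0.0018, 0.001], [-0.019, -0.0018, 0.001]], "angular": [[0, 0, 0], [0, 0, 0], [0, 0, 0], [0, 0, 0], [0, 0, 0], [0, 0, 0], [0, 0, 0]]}}

```text
clock: 6.85
position: [0.4977, 0.3824, 0.0241]
tool_rot: [0.0, 0.674, 0.739, 0.001]
contact_force: [4.0, -1.0, 6.6]
grip_width: 0.69
gripper_force: 12.0
```

```bash
python3 - <<'E'
from h import *
jig()
E
```

```text
t 6.85 jig mm [11.38 13.85 24.12] tooly yaw 5.27 F jig [-1.4 -3.9  6.6] grip 0.6902811426016444 12.000566124916077 tau [-0.4   -0.575 -0.022]
```

Now the fence: push +x in small steps.

{"name": "move_arm", "arguments": {"fingers": [1, 1, 1, 1, 1], "slide": [[0, 0.001, 0.0005], [0, 0.002, 0.0005], [0, 0.003, 0.0005], [0, 0.004, 0.0005], [0, 0.004, 0.0005]], "angular": [[0, 0, 0], [0, 0, 0], [0, 0, 0], [0, 0, 0], [0, 0, 0]]}}

```text
clock: 7.35
position: [0.4977, 0.3825, 0.0241]
tool_rot: [0.001, 0.674, 0.739, -0.001]
contact_force: [1.8, -7.3, 9.8]
grip_width: 0.69
gripper_force: 12.0
```

```bash
python3 - <<'E'
from h import *
jig()
E
```

```text
t 7.35 jig mm [11.45 13.86 24.1 ] tooly yaw 5.22 F jig [-7.4 -1.1  9.8] grip 0.6899653307477449 12.00439989566803 tau [-1.711 -0.403  0.198]
```

{"name": "move_arm", "arguments": {"fingers": [1, 1, 1], "slide": [[0, 0, 0.002], [0, 0, 0.002], [0, 0, 0.002]], "angular": [[0, 0, 0], [0, 0, 0], [0, 0, 0]]}}

```text
clock: 7.65
position: [0.4975, 0.3825, 0.0243]
tool_rot: [0.001, 0.674, 0.739, -0.001]
contact_force: [4.1, -5.4, 1.6]
grip_width: 0.688
gripper_force: 12.0
```

```bash
python3 - <<'E'
from h import *
jig()
E
```

```text
t 7.65 jig mm [11.48 14.08 24.26] tooly yaw 5.22 F jig [-5.8 -3.6  1.6] grip 0.6881308657320309 12.00227603316307 tau [-1.264 -0.923  0.081]
```

{"name": "move_arm", "arguments": {"fingers": [1, 1, 1, 1], "slide": [[-0.002, 0, 0], [-0.003, 0, 0], [-0.004, 0, 0], [-0.004, 0, 0]], "angular": [[0, 0, 0], [0, 0, 0], [0, 0, 0], [0, 0, 0]]}}

```text
clock: 8.05
position: [0.4974, 0.3825, 0.0245]
tool_rot: [0.002, 0.674, 0.738, 0.001]
contact_force: [10.4, -3.0, -3.4]
grip_width: 0.689
gripper_force: 12.0
```

```bash
python3 - <<'E'
from h import *
jig()
E
```

```text
t 8.05 jig mm [11.54 14.19 24.52] tooly yaw 5.18 F jig [ -3.9 -10.1  -3.4] grip 0.6888407496138768 12.000710293650627 tau [-0.865 -2.56   0.048]
```

{"name": "move_arm", "arguments": {"fingers": [1, 1, 1, -0.2, -0.5, -0.5, -0.5], "slide": [[0, 0, -0.001], [0, 0, -0.0015], [0, 0, -0.0015], [0, 0, -0.0015], [0, 0, -0.0015], [0, 0, -0.0015], [0, 0, -0.0015]], "angular": [[0, 0, 0], [0, 0, 0], [0, 0, 0], [0, 0, 0], [0, 0, 0], [0, 0, 0], [0, 0, 0]]}}

```text
clock: 8.75
position: [0.4949, 0.3841, 0.0237]
tool_rot: [-0.0, 0.674, 0.739, -0.0]
contact_force: [3.0, -1.5, -0.0]
grip_width: 0.749
gripper_force: 1.5
```

```bash
python3 - <<'E'
from h import *
jig()
E
```

```text
t 8.75 jig mm [13.34 16.55 23.69] tooly yaw 5.27 F jig [-1.7 -2.8 -0. ] grip 0.749095338033481 1.5426244586706161 tau [-0.478 -0.711 -0.062]
```

{"name": "move_arm", "arguments": {"fingers": [-0.5, -0.5, -0.5, -1, -1, -1, -1, -1, -1, -1, -1], "slide": [[-0.002, 0, 0], [-0.003, 0, 0], [-0.003, 0, 0], [-0.003, 0, 0], [-0.003, 0, 0], [-0.003, 0, 0], [0, 0, 0.01], [0, 0, 0.06], [0, 0, 0.15], [0, 0, 0.25], [0, 0, 0.25]], "angular": [[0, 0, 0], [0, 0, 0], [0, 0, 0], [0, 0, 0], [0, 0, 0], [0, 0, 0], [0, 0, 0], [0, 0, 0], [0, 0, 0], [0, 0, 0], [0, 0, 0]]}}

```text
clock: 9.85
position: [0.4982, 0.3866, 0.1568]
tool_rot: [0.0, 0.674, 0.739, 0.006]
contact_force: [0.8, -0.3, -0.2]
grip_width: 0.996
gripper_force: 0.0
```

```bash
python3 - <<'E'
from h import *
jig();im=r.read_camera('wrist');np.save('w4.npy',im);save(im[120:290,140:370],'w4.png',3.4)
E
```

```text
t 9.85 jig mm [ 15.49  12.96 156.84] tooly yaw 5.26 F jig [-0.3 -0.8 -0.2] grip 0.9964480251333653 0.0 tau [-0.038 -0.001 -0.021]
```

View pics/w4.png

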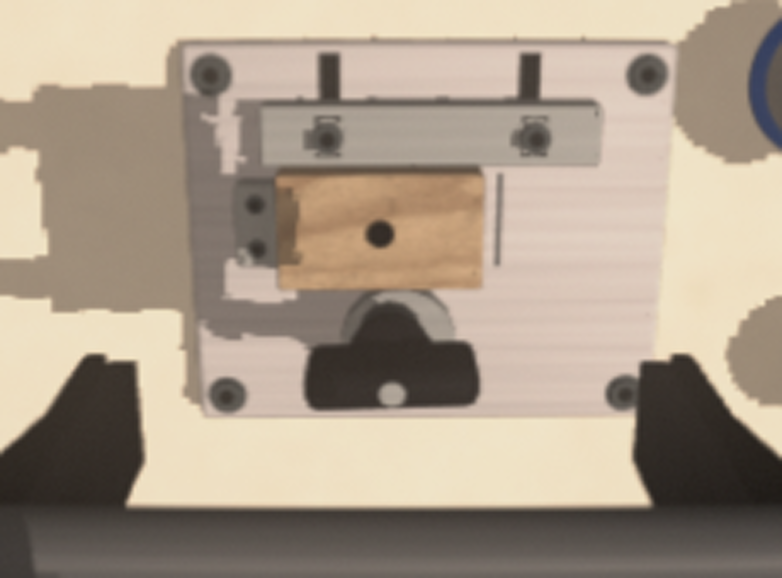

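The block lies flat and square, against the stop at column 277 and the fence. The knob cap is at (392,394), and the wing is turned about 0.03 rad anticlockwise.

```bash
python3 - <<'E'
from h import *
C=cam('wrist');M=R.from_euler('z',1.66404).as_matrix();p=r.state()['position']
def g(n,px,z):
    w=ray(C,(np.array(px)+.5)/3.4-.5+[140,120],z); print(n,((w-[.51257,.37236,0])@M*1000).round(1).tolist()); return w
g('block top',[[277,176],[484,174],[482,288],[280,290]],.036)
g('fence',[[262,166],[600,164]],.026)
w=g('cap',[[392,394]],.072)[0]
t=np.array([.51257,.37236,0])+M@[-.0225,.012,0];print('knob nominal',t,'cap',w,'d',(t-p)/.5)
E
```

```text
block top [[28.3, 45.2, 36.0], [28.7, -12.6, 36.0], [-5.1, -12.9, 36.0], [-5.6, 45.4, 36.0]]
fence [[28.8, 50.5, 26.0], [29.2, -47.1, 26.0]]
cap [[-21.2, 13.5, 72.0]]
knob nominal [0.50271707 0.34884044 0.        ] cap [0.50115319 0.3499602  0.072     ] d [ 0.01165716 -0.07392903 -0.3067396 ]
```

{"name": "move_arm", "arguments": {"fingers": [-1, -1, -1, -1, -1, -1, -1, -1, -1, -1, -1, -1], "slide": [[0.01, -0.073, -0.04], [0.01, -0.073, -0.04], [0.01, -0.073, -0.04], [0.01, -0.073, -0.04], [0.01, -0.073, -0.04], [0.01, -0.073, -0.04], [0.01, -0.073, -0.04], [0.01, -0.073, -0.04], [0.01, -0.073, -0.04], [0.01, -0.073, -0.04], [0.01, -0.073, -0.04], [0.01, -0.073, -0.04]], "angular": [[0, 0, -0.49], [0, 0, -0.49], [0, 0, -0.49], [0, 0, -0.49], [0, 0, -0.49], [0, 0, -0.49], [0, 0, -0.49], [0, 0, -0.49], [0, 0, -0.49], [0, 0, -0.49], [0, 0, -0.49], [0, 0, -0.49]]}}

```text
clock: 11.1
position: [0.4995, 0.3476, 0.1281]
tool_rot: [0.001, 0.998, 0.062, -0.001]
contact_force: [-0.2, -0.1, 0.4]
grip_width: 0.999
gripper_force: 0.0
```

```bash
python3 - <<'E'
from h import *
s=r.state();jig(s);print(s['position'],s['q'].round(2))
E
```

```text
t 11.1 jig mm [-23.42  15.35 128.1 ] tooly yaw -82.94 F jig [-0.1  0.2  0.4] grip 0.9994709277021973 0.0 tau [-0.114  0.193 -0.035]
[0.49946621 0.3476158  0.12810229] [-1.24  0.37  0.7   1.71 -0.26  1.15 -1.92]
```

{"name": "move_arm", "arguments": {"fingers": [0, 0, 0, 0, 0, 0, 0, 0], "slide": [[0.0054, 0.0033, 0], [0.0054, 0.0033, -0.03], [0.0054, 0.0033, -0.06], [0.0054, 0.0033, -0.1], [0.0054, 0.0033, -0.14], [0.0054, 0.0033, -0.165], [0.0054, 0.0033, -0.172], [0.0054, 0.0033, -0.172]], "angular": [[0, 0, 0], [0, 0, 0], [0, 0, 0], [0, 0, 0], [0, 0, 0], [0, 0, 0], [0, 0, 0], [0, 0, 0]]}}

```text
clock: 11.9
position: [0.5026, 0.349, 0.0424]
tool_rot: [0.0, 0.998, 0.062, -0.0]
contact_force: [-0.3, -0.5, 0.1]
grip_width: 0.504
gripper_force: 0.0
```

```bash
python3 - <<'E'
from h import *
jig()
E
```

```text
t 11.9 jig mm [-22.34  12.07  42.37] tooly yaw -82.94 F jig [-0.5  0.4  0.1] grip 0.5040532788820278 0.0 tau [-0.02   0.146  0.012]
```

{"name": "move_arm", "arguments": {"fingers": [1, 1, 1, 1, 1, 1, 1], "slide": [[0, 0, 0], [0, 0, 0], [0, 0, 0], [0, 0, 0], [0, 0, 0], [0, 0, 0], [0, 0, 0]], "angular": [[0, 0, 0], [0, 0, 0], [0, 0, 0], [0, 0, 0], [0, 0, 0], [0, 0, 0], [0, 0, 0]], "grip_force": 40}}

```text
clock: 12.6
position: [0.5033, 0.3486, 0.0436]
tool_rot: [0.0, 0.998, 0.061, 0.0]
contact_force: [-1.3, -4.4, 6.4]
grip_width: 0.242
gripper_force: 40.0
```

```bash
python3 - <<'E'
from h import *
jig()
E
```

```text
t 12.6 jig mm [-22.81  11.4   43.56] tooly yaw -82.97 F jig [-4.2  1.7  6.4] grip 0.24214269209119874 40.00175714492798 tau [-1.267  0.273 -0.059]
```

{"name": "move_arm", "arguments": {"fingers": [0, 0, 0, 0, 1, 1, 1, 1, 1, 1, 1, 1], "slide": [[0, 0, 0], [0, 0, 0], [0, 0, 0.012], [0, 0, 0.012], [0, 0, 0.012], [0, 0, 0.012], [0, 0, 0.012], [0, 0, 0.012], [0, 0, 0.012], [0, 0, 0.012], [0, 0, 0.012], [0, 0, 0.012]], "angular": [[0, 0, 0], [0, 0, 0], [0, 0, 0], [0, 0, 0], [0, 0, 0], [0, 0, 0], [0, 0, 0], [0, 0, 0], [0, 0, 0], [0, 0, 0], [0, 0, 0], [0, 0, 0]]}}

```text
clock: 13.8
position: [0.5029, 0.3485, 0.0489]
tool_rot: [0.001, 0.998, 0.061, -0.0]
contact_force: [-0.8, -6.6, 2.5]
grip_width: 0.135
gripper_force: 40.0
```

```bash
python3 - <<'E'
from h import *
jig()
E
```

```text
t 13.8 jig mm [-22.9   11.82  48.93] tooly yaw -82.97 F jig [-6.5  1.4  2.5] grip 0.13499750370432081 40.00055372714996 tau [-1.235  0.28  -0.017]
```

{"name": "move_arm", "arguments": {"fingers": [1, 1, 1, 1, 1, 1, 1, 1], "slide": [[0, -0.0014, 0], [0, -0.0014, 0], [0, -0.0014, 0], [0, -0.0014, 0], [0, -0.0014, 0], [0, -0.0014, 0], [0, -0.0014, 0], [0, -0.0014, 0]], "angular": [[0, 0, 0.03], [0, 0, 0.06], [0, 0, 0.09], [0, 0, 0.12], [0, 0, 0.15], [0, 0, 0.18], [0, 0, 0.19], [0, 0, 0.19]]}}

```text
clock: 14.6
position: [0.5031, 0.3481, 0.0489]
tool_rot: [0.0, 0.936, 0.352, -0.0]
contact_force: [0.5, -6.2, 0.4]
grip_width: 0.133
gripper_force: 40.0
```

```bash
python3 - <<'E'
from h import *
jig()
E
```

```text
t 14.6 jig mm [-23.3   11.72  48.92] tooly yaw -48.81 F jig [-6.2  0.   0.4] grip 0.13307019513232754 40.00158190727234 tau [-1.278 -0.166  0.03 ]
```

{"name": "move_arm", "arguments": {"fingers": [1, 1, 1], "slide": [[0, -0.0014, 0], [0, -0.0014, 0], [0, -0.0014, 0]], "angular": [[0, 0, 0.008], [0, 0, 0.016], [0, 0, 0.016]]}}

```text
clock: 14.9
position: [0.5031, 0.348, 0.049]
tool_rot: [0.0, 0.927, 0.376, 0.0]
contact_force: [4.5, -2.4, -2.0]
grip_width: 0.138
gripper_force: 40.0
```

```bash
cat > t.py <<'E'
from h import *
jig(); print(np.mean([r.state()['wrist_torque'] for _ in range(5)],axis=0))
E
python3 t.py
```

```text
t 14.9 jig mm [-23.36  11.73  48.96] tooly yaw -45.82 F jig [-2.8 -4.3 -2. ] grip 0.13754615467909506 39.9993109703064 tau [-0.856 -0.571 -0.042]
[-0.85627957 -0.57053266 -0.04175295]
```

{"name": "move_arm", "arguments": {"fingers": [1, 1, 1], "slide": [[0, 0, 0], [0, 0, 0], [0, 0, 0]], "angular": [[0, 0, 0.008], [0, 0, 0.016], [0, 0, 0.016]]}}

```text
clock: 15.2
position: [0.5031, 0.348, 0.049]
tool_rot: [0.0, 0.917, 0.4, 0.0]
contact_force: [3.9, -3.0, -4.4]
grip_width: 0.136
gripper_force: 40.0
```

```bash
python3 t.py
```

```text
t 15.2 jig mm [-23.41  11.68  48.97] tooly yaw -42.88 F jig [-3.4 -3.6 -4.4] grip 0.13605836524790665 39.99918580055237 tau [-0.812 -0.843 -0.011]
[-0.81220394 -0.84330987 -0.01141833]
```

{"name": "move_arm", "arguments": {"fingers": [1, 1, 1], "slide": [[0, 0, 0], [0, 0, 0], [0, 0, 0]], "angular": [[0, 0, 0.005], [0, 0, 0.01], [0, 0, 0.015]]}}

```text
clock: 15.5
position: [0.5031, 0.348, 0.049]
tool_rot: [0.0, 0.907, 0.421, 0.0]
contact_force: [4.2, -2.7, -4.1]
grip_width: 0.139
gripper_force: 40.0
```

```bash
echo "s=r.state();print(s['joint_efforts'][4:],s['dq'].round(3))">>t.py; python3 t.py
```

```text
t 15.5 jig mm [-23.42  11.66  49.  ] tooly yaw -40.21 F jig [-3.1 -3.9 -4.1] grip 0.1388954108629866 40.00777244567871 tau [-0.773 -0.89  -0.128]
[-0.77251009 -0.89025264 -0.12752812]
[-1.45404406  0.83106386 -0.17349335] [ 0.023 -0.005 -0.032 -0.     0.017 -0.003  0.142]
```

{"name": "move_arm", "arguments": {"fingers": [1, 1, 1], "slide": [[0, 0, 0], [0, 0, 0], [0, 0, 0]], "angular": [[0, 0, 0.005], [0, 0, 0.01], [0, 0, 0.015]]}}

```text
clock: 15.8
position: [0.5032, 0.3479, 0.049]
tool_rot: [0.0, 0.897, 0.442, 0.0]
contact_force: [4.7, -2.6, -4.5]
grip_width: 0.136
gripper_force: 40.0
```

```bash
python3 t.py
```

```text
t 15.8 jig mm [-23.46  11.65  48.98] tooly yaw -37.51 F jig [-3.  -4.4 -4.5] grip 0.13628690260350568 40.0077760219574 tau [-0.861 -0.885 -0.148]
[-0.86105512 -0.88521833 -0.14769187]
[-1.47681735  0.8552628  -0.17259353] [ 0.025 -0.005 -0.031 -0.002  0.017 -0.002  0.144]
```

{"name": "move_arm", "arguments": {"fingers": [1, 1, 1], "slide": [[0, 0, 0], [0, 0, 0], [0, 0, 0]], "angular": [[0, 0, 0.005], [0, 0, 0.01], [0, 0, 0.015]]}}

```text
clock: 16.1
position: [0.5032, 0.3479, 0.049]
tool_rot: [0.0, 0.886, 0.463, 0.0]
contact_force: [4.9, -3.2, -3.8]
grip_width: 0.14
gripper_force: 40.0
```

```bash
python3 t.py
```

```text
t 16.1 jig mm [-23.48  11.63  48.98] tooly yaw -34.81 F jig [-3.6 -4.6 -3.8] grip 0.13979838340382472 40.00760078430176 tau [-0.802 -0.94  -0.122]
[-0.8015777  -0.93969721 -0.12249283]
[-1.50044471  0.88179912 -0.17275281] [ 0.024 -0.003 -0.032 -0.003  0.016 -0.003  0.143]
```

{"name": "move_arm", "arguments": {"fingers": [1, 1], "slide": [[0, 0, 0], [0, 0, 0]], "angular": [[0, 0, 0.005], [0, 0, 0.01]]}}

```text
clock: 16.3
position: [0.5032, 0.3479, 0.049]
tool_rot: [0.0, 0.879, 0.477, 0.0]
contact_force: [5.0, -3.1, -4.0]
grip_width: 0.132
gripper_force: 40.0
```

```bash
python3 t.py
```

```text
t 16.3 jig mm [-23.47  11.64  48.96] tooly yaw -33.01 F jig [-3.5 -4.7 -4. ] grip 0.132203936682011 40.00767230987549 tau [-0.815 -0.924 -0.109]
[-0.8149835  -0.92426606 -0.10902048]
[-1.51569922  0.9008784  -0.17292009] [ 0.027 -0.006 -0.03  -0.002  0.019 -0.003  0.143]
```

{"name": "move_arm", "arguments": {"fingers": [1, 1, 1], "slide": [[0, 0, 0], [0, 0, 0], [0, 0, 0]], "angular": [[0, 0, 0.005], [0, 0, 0.01], [0, 0, 0.015]]}}

```text
clock: 16.6
position: [0.5033, 0.3479, 0.049]
tool_rot: [0.0, 0.867, 0.498, 0.0]
contact_force: [5.3, -2.8, -4.3]
grip_width: 0.128
gripper_force: 40.0
```

```bash
python3 t.py
```

```text
t 16.6 jig mm [-23.52  11.55  48.98] tooly yaw -30.31 F jig [-3.3 -5.1 -4.3] grip 0.128117594967874 40.00776708126068 tau [-0.773 -1.014 -0.121]
[-0.77342948 -1.0144812  -0.1211968 ]
[-1.53833941  0.93119781 -0.17299807] [ 0.024 -0.005 -0.033 -0.003  0.017 -0.002  0.143]
```

{"name": "move_arm", "arguments": {"fingers": [1, 1, 1], "slide": [[0, 0, 0], [0, 0, 0], [0, 0, 0]], "angular": [[0, 0, 0.005], [0, 0, 0.01], [0, 0, 0.015]]}}

```text
clock: 16.9
position: [0.5033, 0.3478, 0.049]
tool_rot: [0.0, 0.855, 0.518, 0.0]
contact_force: [4.9, -3.0, -4.5]
grip_width: 0.133
gripper_force: 40.0
```

```bash
python3 t.py
```

```text
t 16.9 jig mm [-23.59  11.5   48.98] tooly yaw -27.62 F jig [-3.5 -4.6 -4.5] grip 0.13318354627050097 40.037137269973755 tau [-0.807 -0.986 -0.263]
[-0.80725342 -0.98630719 -0.26307968]
[-1.51246212  0.96613336 -0.03701846] [ 0.024 -0.005 -0.031  0.     0.017 -0.001  0.141]
```

{"name": "move_arm", "arguments": {"fingers": [1, 1], "slide": [[0, 0, 0], [0, 0, 0]], "angular": [[0, 0, 0.003], [0, 0, 0.006]]}}

```text
clock: 17.1
position: [0.5033, 0.3477, 0.0489]
tool_rot: [0.0, 0.851, 0.526, 0.0]
contact_force: [5.3, -2.8, -4.6]
grip_width: 0.135
gripper_force: 40.1
```

```bash
python3 t.py
```

```text
t 17.1 jig mm [-23.64  11.52  48.94] tooly yaw -26.57 F jig [-3.3 -5.1 -4.6] grip 0.134977845398729 40.06038308143616 tau [-0.856 -1.028 -0.328]
[-0.85573833 -1.02762768 -0.32765152]
[-1.47630136  0.99597741  0.14934823] [ 0.014 -0.002 -0.019 -0.001  0.009 -0.001  0.085]
```

{"name": "move_arm", "arguments": {"fingers": [1, 1, 0.2, 0, 0, 0, 0, 0, 0], "slide": [[0.001, -0.0006, -0.001], [0.001, -0.0006, -0.001], [0.001, -0.0006, -0.001], [0.001, -0.0006, -0.001], [0.001, -0.0006, -0.001], [0.001, -0.0006, 0.02], [0.001, -0.0006, 0.08], [0.001, -0.0006, 0.17], [0.001, -0.0006, 0.22]], "angular": [[0, 0, 0], [0, 0, 0], [0, 0, 0], [0, 0, 0], [0, 0, 0], [0, 0, 0], [0, 0, 0], [0, 0, 0], [0, 0, 0]]}}

```text
clock: 18.0
position: [0.5043, 0.3484, 0.1632]
tool_rot: [-0.0, 0.851, 0.526, 0.002]
contact_force: [0.9, 0.3, 0.4]
grip_width: 0.49
gripper_force: 0.0
```

```bash
python3 t.py; python3 - <<'E'
from h import *
im=r.read_camera('wrist');save(im,'w5.png',1.5)
E
```

```text
t 18.0 jig mm [-23.12  10.49 163.15] tooly yaw -26.59 F jig [ 0.3 -1.   0.4] grip 0.4895101891857382 0.0 tau [-0.097  0.046 -0.017]
[-0.09653913  0.04600305 -0.01650475]
[-0.15544216 -0.25737827  0.04674835] [-0.054 -0.203  0.046 -0.254  0.108  0.438 -0.082]
```

View pics/w5.png

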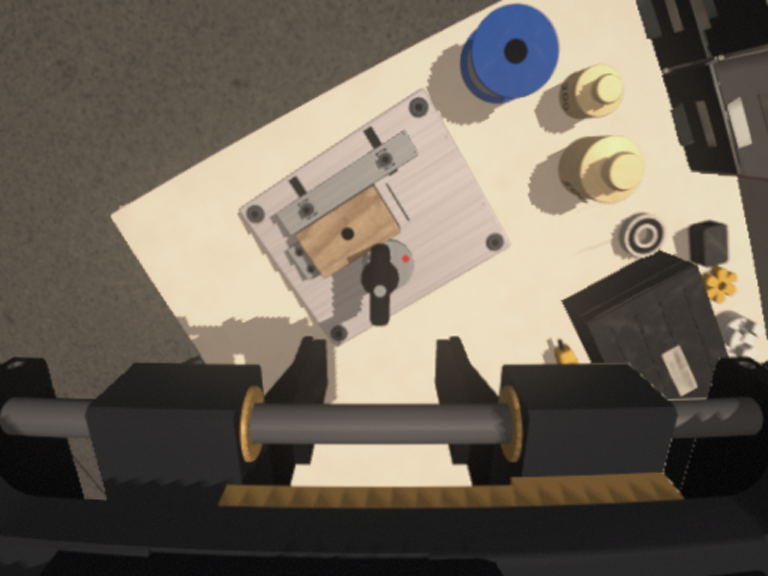

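The block at (347,233) sits against the fence and stop. The lobe bears on it, and the wing at (380,285) has stayed at the angle I left it. The robot is clear, so I'm handing in.

```bash
python3 -c "
from plant import r
print(r.hand_in())"
```

```text
the job is handed in; nothing more can be done
None
```

The job is handed in: the block lies flat in the jig against the fence and end stop, and the cam holds it with a nip I estimate from wrist torque at about 14 N. The knob stayed put when I let go, nothing else on the table was touched, and it took about 18 s of the 64 s allowed.

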